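Index the mug turntable to its long mark and bring the pen up

TASK

The mug on the decorating turntable is to get its next drawing. Push the turntable's lever around until the long mark of the scale lies in the middle of the lever's slot, and only then push the pen carriage in, all the way to its stop, so that the pen stands ready just short of the mug. The paint on the mug is wet: do not touch the mug, leave it standing where it is on the turntable, and leave the other things on the table alone.

Things in the scene. Friction and masses are not known exactly. Their poses are not given: they have to be found in the camera images.
- turntable: Mug turntable, grey round base 232 mm across and 20 mm high, fixed to the table. Origin on its turning axis, at table height; z up. Its y axis points from the turning axis along the pen rail: a foot 100 mm wide and 16 mm high that runs out to 245 mm from the axis, with a 28 mm high bar across its outer end. A white platter (152 mm across, top at 32 mm, with three rubber studs 10 mm high around the mug) turns on the base.
- ring (a joint): Angle of the platter with its lever, rad, counter-clockwise from above positive; range -1.0 to 1.0. At 0 the lever points along the turntable's -y axis. The platter stays where it is left and takes about 1 N at the lever's post to move.
- lever_post (a point): Black upright post (18 mm across) at the lever's outer end, 132 mm from the turning axis; the post stands from 35 mm to 80 mm above the table; this point is on its centre line at 58 mm. Below it is a steel disc 26 mm across (25 to 35 mm high). The lever is a fork of two thin steel bars (tops 31 mm high), with a 12 mm wide slot between them through which the scale is seen.
- pointer (a point): Middle of the slot in the lever, 100 mm from the turning axis, 22 mm above the table. Moves with the lever.
- long_mark (a point): The long mark on the flat aluminium scale collar around the platter (collar top 22 mm high, 80 to 115 mm from the axis): a black line 30 mm long and 4 mm wide, radial; all other marks are 10 mm long and 1.8 mm wide, every 10 degrees. This point is on the long mark, 100 mm from the turning axis. The collar is fixed, set differently each time; the lever starts at least 0.35 rad clockwise (from above) of the mark.
- carriage (a joint): How far the pen carriage has been pushed in along its rail, towards the mug, m: 0 fully back, 0.050 at its stop. It slides along the turntable's -y axis, stays where it is left and takes 2 to 3 N to move.
- push_plate (a point): Centre of the outer face of the upright grey plate at the back of the pen carriage (plate 50 mm wide, 8 mm thick, from 27 to 99 mm high; this point 70 mm above the table). The face looks along the turntable's +y axis, away from the mug; push here. With the carriage back it is 224 mm from the turning axis, at the stop 174 mm. The pen lies level in the carriage at 85 mm height, its tip 122 mm ahead of this face, towards the axis.
- mug: White mug, 82 mm across and 95 mm tall, with a handle, standing loose on the platter. Origin at the centre of its underside, 32 mm above the table; its handle is on its own +y side, reaching some 75 mm from its axis. It turns with the platter.
- spare_mug: Bystander: the same white mug standing on the table. Origin at the centre of its underside.
- paint_jar: Bystander: small jar, 44 mm across, 50 mm tall. Origin at the centre of its underside.
- tape: Bystander: roll of tape lying flat, 76 mm across, 19 mm high. Origin at the centre of its underside.
- pen_a: Bystander: paint pen lying on the table, 130 mm long, 14 mm thick. Origin at its middle on the table, x along the pen.
- pen_b: Bystander: another such paint pen. Origin at its middle on the table, x along the pen.
- flask: Bystander: yellow drinking flask, 72 mm across, 230 mm tall. Origin at the centre of its underside.
- mug_box: Bystander: open white box, 120 x 120 x 110 mm. Origin at the centre of its underside.
- book: Bystander: book lying flat, 120 x 180 x 28 mm. Origin at the centre of its underside.
There are look-alikes about, which are no part of the job. Leave any blue look-alike of the mug alone.

How it is judged:
By the outcome, as a careful person would: the job done as asked, in the order asked, and still so for the second after the job is handed in, with the robot touching nothing.
It also fails if it takes over 58 s, if anything falls off the work surface, if the arm or the gripper's body presses on something with over 40 N, if the wrist force passes 120 N, or if a joint passes its speed limit or range.

ROBOT

A 7-joint arm with a two-finger parallel gripper is mounted at the origin on the work surface. World frame = base frame: x ahead of the robot, y to its left, z up, the work surface at z = 0. Lengths are in mm, angles in rad, forces in N, time in s.
With the tool pointing down it reaches from about 400 to 875 mm from the base axis. Payload 19.3 kg.
Tool frame: the origin (TCP) lies at the very end of the fingers, on their centre line; the grasp point (between the pads) lies 19 mm behind it (grip_point_offset is the z of the grasp point in the tool frame, in mm); z points along the fingers, y is the line along which they close (so a half turn about z gives the same grasp; the last joint's range is limited). The gripper opens to 85 mm and grips with 20 to 120 N. Pads are 22 mm wide; open, the fingers measure 114 mm over their backs; the gripper's body (76 mm by 85 mm) begins 54 mm behind the grasp point. The pads swing forward as they close: fully open they stand 13 mm farther back than shut.
Start: joints at [-0.07, 0.521, -0.036, 1.599, 0.021, 1.021, -0.113], TCP at [624.992, -0.025, 231.291] pointing down, gripper open.
Joint ranges: [-2.91, 2.91], [-0.3, 2.13], [-1.5, 1.42], [0.17, 2.43], [-1.26, 4.41], [0.16, 1.93], [-2.52, 2.52]. Speed limits (rad/s): [1.89, 1.89, 2.39, 2.39, 3.01, 3.01, 3.01].

INTERFACE

Orientations are given as a 3x3 rotation matrix whose columns are the frame's x, y, z axes.
In Python, from workcell import movep, movel, goto_joints, open_gripper, clamp, wait, inverse_kinematics, read_state, camera, PlanningError, finish_job, grip_point_offset gives the robot as it stands. Calls block until the motion is done:
- movep(position, orientation): joint-space move of the TCP to a pose.
- movel(position, frame=None, max_speed=150, guard=None): straight line of the TCP; frame=None keeps the orientation; max_speed is the mean speed in mm/s. With guard (N) it stops when the force on the tool has changed by that much, and returns True; else False.
- goto_joints(angles): joint-space move.
- open_gripper() and clamp(): open the fingers fully, or close them until they stop; the grip force is fixed at half the most.
- wait(seconds).
- inverse_kinematics(position, orientation): joint angles nearest the present ones, or None.
- read_state(): the state.
- camera(name): name is "scene" or "side" or "wrist"; returns a dict with "image" (384x512x3 uint8, blue, green, red), "range_z" (384x512 float32, mm along the optical axis (not along the pixel's ray), 0 where there is no reading), "fx", "fy", "cx", "cy" (pixels), "cam_to_world" (4x4, takes a point from camera to world coordinates). Camera axes: x right, y up, looking along -z (the intrinsics and any distortion apply to the point x, -y, -z); pixel columns grow to the right and rows downward; lengths in mm; the calibration is good to about 2 mm. A picture is of the moment at which its call begins.
A pose or a line that the arm cannot do raises PlanningError and nothing moves.
- finish_job(): hands the job in; it is judged then, once.
The state is a dict: "time": time; "qpos": joint angles; "qvel": joint speeds; "joint_efforts": joint torques, N m; "eef_pos": TCP position; "tool_rot": TCP orientation; "ft_force": force on the tool from outside, world axes, zero at the start; "torque": the same for the moment, N m; "finger_gap": finger opening in mm; "gripper_force": force on a finger pad.
Only numpy, scipy, OpenCV 4.12 (cv2) and the standard library are available. Lean on these libraries where they do the work, as an engineer would, in place of code of your own. Each camera call takes 0.05 s, during which the arm holds its last target. There are 200 camera calls.

## Working session

There is one attempt and no reset: what is moved stays moved. The work goes in short steps, each a Python script; the robot and the scene stay as the last script left them, time stands still between calls to the robot, and variables do not carry over. Pictures are saved under pics/ and viewed, at most 10 in all, crops included, and the job is handed in when it is done.

```bash
mkdir -p pics; ls
cat > h.py <<'E'
import numpy as np, cv2
from workcell import *
def snap(n,f):
    c=camera(n); cv2.imwrite(f'pics/{f}.png',c['image']); np.savez(f'pics/{f}.npz',**c); return c
def ray(c,u,v):
    T=np.array(c['cam_to_world']); d=np.array([(u-c['cx'])/c['fx'],-(v-c['cy'])/c['fy'],-1.])
    return T[:3,3],T[:3,:3]@d
def onz(c,u,v,z):
    o,d=ray(c,u,v); return o+d*(z-o[2])/d[2]
def dep(c,u,v):
    o,d=ray(c,u,v); return o+d*float(c['range_z'][int(v),int(u)])
E
python3 - <<'E'
from h import *
a=snap('scene','s0');b=snap('side','d0');w=snap('wrist','w0')
for c in(a,b,w):print(c['cam_to_world'].round(2),c['fx'],[k for k in c])
cv2.imwrite('pics/all0.png',cv2.resize(np.vstack([np.hstack([a['image'],b['image']])]),(800,300)))
E
```

```text
pics
[[-6.60000e-01 -4.00000e-01  6.30000e-01  1.43566e+03]
 [ 7.50000e-01 -3.40000e-01  5.60000e-01  7.37380e+02]
 [-1.00000e-02  8.50000e-01  5.30000e-01  8.16720e+02]
 [ 0.00000e+00  0.00000e+00  0.00000e+00  1.00000e+00]] 395.25314246023044 ['image', 'range_z', 'fx', 'fy', 'cx', 'cy', 'cam_to_world']
[[-9.5000e-01  2.4000e-01 -1.8000e-01  3.5159e+02]
 [-3.0000e-01 -7.5000e-01  6.0000e-01  6.2414e+02]
 [ 1.0000e-02  6.2000e-01  7.8000e-01  9.4533e+02]
 [ 0.0000e+00  0.0000e+00  0.0000e+00  1.0000e+00]] 356.9054720970734 ['image', 'range_z', 'fx', 'fy', 'cx', 'cy', 'cam_to_world']
[[ 1.0000e+00  0.0000e+00  0.0000e+00  6.2495e+02]
 [-0.0000e+00  9.5000e-01  3.0000e-01  7.7490e+01]
 [-0.0000e+00 -3.0000e-01  9.5000e-01  3.7308e+02]
 [ 0.0000e+00  0.0000e+00  0.0000e+00  1.0000e+00]] 302.19739586293537 ['image', 'range_z', 'fx', 'fy', 'cx', 'cy', 'cam_to_world']
```

View pics/s0.png

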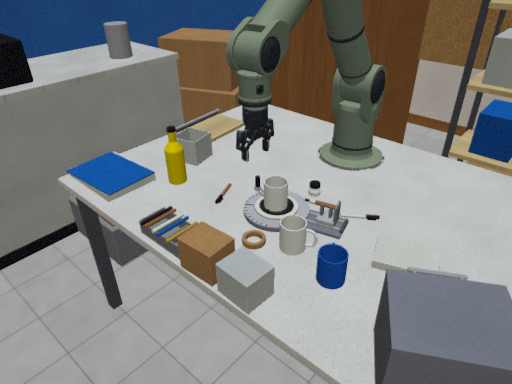

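View pics/d0.png

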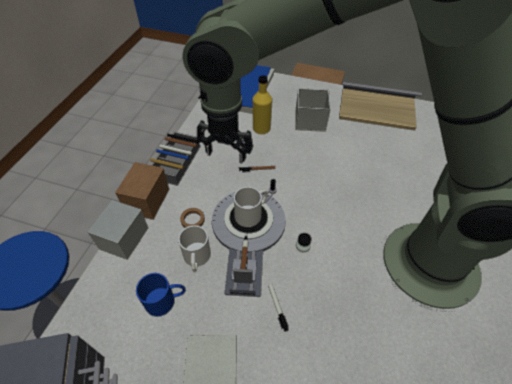

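Scene view: turntable at about (277,208), lever post black at (258,182), carriage at (330,215), spare mug at (292,235). Side view: turntable (248,220), post (272,184), carriage (243,268), jar (304,242), and pen at (278,305). The rail runs toward +y.

Run:
```python
from h import *
s=dict(np.load('pics/s0.npz'));d=dict(np.load('pics/d0.npz'))
for n,c,pts in(('s',s,[(277,213),(258,181),(339,212),(315,190),(292,245),(255,239)]),('d',d,[(248,222),(272,184),(243,272),(304,240),(195,240),(258,168),(278,305)])):
    for p in pts: print(n,p,dep(c,*p).round(0))
def cloud(c):
    v,u=np.mgrid[:384,:512]; z=c['range_z']; 
    P=np.stack([(u-c['cx'])/c['fx']*z,-(v-c['cy'])/c['fy']*z,-z],-1)
    T=c['cam_to_world'];return P@T[:3,:3].T+T[:3,3]
P=cloud(d); r=P[220:221,200:300:4][0]; print(r.round(0).tolist())
m=(P[...,2]>16)&(P[...,2]<26)
im=d['image'].copy(); im[m]=(0,0,255)
m2=(P[...,2]>50)&(P[...,2]<110); im[m2]=(0,255,0)
big=np.hstack([cv2.resize(x[130:330,150:340],None,fx=2.1,fy=2.1*1.0,interpolation=cv2.INTER_CUBIC) for x in(d['image'],im)])
cv2.imwrite('pics/c1.png',big)
print(read_state()['tool_rot'])
```

```text
s (277, 213) [590.  59.  31.]
s (258, 181) [518. -91.  64.]
s (339, 212) [479. 230.  54.]
s (315, 190) [386.  73.  29.]
s (292, 245) [694. 202.  37.]
s (255, 239) [713.  69.  -0.]
d (248, 222) [541.  64.  55.]
d (272, 184) [510. -89.  67.]
d (243, 272) [497. 240.  95.]
d (304, 240) [368.  69.  47.]
d (195, 240) [680. 151.  18.]
d (258, 168) [ 589. -194.    7.]
d (278, 305) [392. 264.  12.]
[[693.0, 80.0, 19.0], [685.0, 71.0, 10.0], [675.0, 63.0, 3.0], [656.0, 72.0, 24.0], [645.0, 67.0, 22.0], [632.0, 65.0, 25.0], [621.0, 59.0, 22.0], [606.0, 62.0, 33.0], [595.0, 57.0, 30.0], [581.0, 59.0, 40.0], [565.0, 67.0, 59.0], [552.0, 68.0, 65.0], [541.0, 65.0, 67.0], [530.0, 60.0, 64.0], [520.0, 50.0, 55.0], [513.0, 32.0, 32.0], [502.0, 26.0, 29.0], [490.0, 22.0, 29.0], [478.0, 18.0, 29.0], [467.0, 10.0, 23.0], [456.0, 4.0, 19.0], [444.0, 1.0, 20.0], [434.0, -18.0, -2.0], [422.0, -21.0, -0.0], [409.0, -23.0, 2.0]]
[[ 4.28535027e-06  9.99999587e-01 -9.08774151e-04]
 [ 9.99999998e-01 -4.34706122e-06 -6.79037442e-05]
 [-6.79076667e-05 -9.08773858e-04 -9.99999585e-01]]
```

View pics/c1.png

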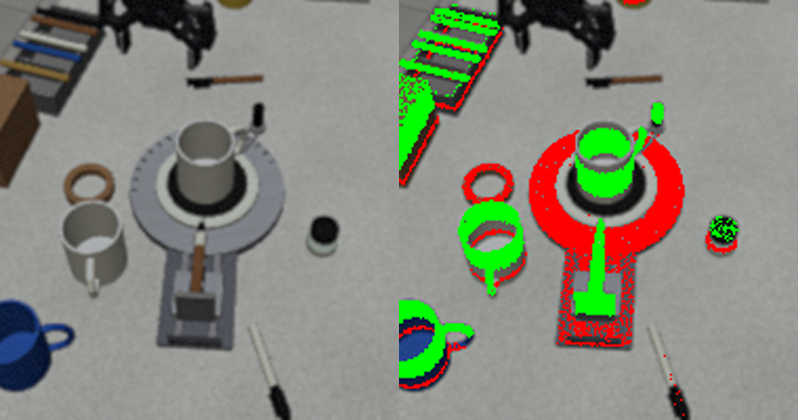

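Crop: base ring centre at about side px (248,218), rail straight down to (244,290), the black post at (272,184), and the mug handle points toward the post. Scale marks are on the left of the collar; the long mark isn't visible from here. I'll fit the geometry and look with the wrist camera.

```bash
cat >> h.py <<'E'
def cloud(c):
    v,u=np.mgrid[:384,:512]; z=c['range_z']
    P=np.stack([(u-c['cx'])/c['fx']*z,-(v-c['cy'])/c['fy']*z,-z],-1)
    T=c['cam_to_world'];return P@T[:3,:3].T+T[:3,3]
def R(a): # tool down, tool x at world angle a
    c,s=np.cos(a),np.sin(a); return np.array([[c,s,0],[s,-c,0],[0,0,-1.]])
E
python3 - <<'E'
from h import *
from scipy.optimize import least_squares
d=dict(np.load('pics/d0.npz'));P=cloud(d)
g=np.linalg.norm(P[...,:2]-[545,25],axis=-1)
m=((P[...,2]>13)&(P[...,2]<27)&(g<140)).astype(np.uint8)
m=cv2.morphologyEx(m,cv2.MORPH_OPEN,np.ones((3,3)))
c=max(cv2.findContours(m,cv2.RETR_EXTERNAL,cv2.CHAIN_APPROX_NONE)[0],key=cv2.contourArea)[:,0]
Q=np.array([onz(d,u,v,20) for u,v in c])
f=lambda p:np.linalg.norm(Q[:,:2]-p[:2],axis=1)-116
k=least_squares(f,[545,25],loss='soft_l1',f_scale=2);C=k.x;print('C',C,np.median(abs(f(C))))
free=least_squares(lambda p:np.linalg.norm(Q[:,:2]-p[:2],axis=1)-p[2],[545,25,116],loss='soft_l1',f_scale=2).x;print(free)
q=P.reshape(-1,3);rel=q[:,:2]-C;r=np.hypot(*rel.T)
rail=q[(q[:,2]>8)&(q[:,2]<32)&(r>135)&(r<255)&(rel[:,1]>100)&(abs(rel[:,0])<90)]
print(len(rail)); print('rect',cv2.minAreaRect(rail[:,:2].astype(np.float32)))
pl=q[(q[:,2]>45)&(q[:,2]<105)&(r>190)&(r<240)&(rel[:,1]>100)&(abs(rel[:,0])<90)]
print('plate',len(pl),cv2.minAreaRect(pl[:,:2].astype(np.float32)))
po=q[(q[:,2]>40)&(q[:,2]<90)&(r>120)&(r<145)&(rel[:,1]<-60)]
print('post',po.mean(0),len(po))
movep([623,-60,258],R(0))
w=snap('wrist','w1'); print(read_state()['qpos'][6], read_state()['time'])
E
```

```text
C [555.97817389  35.92066597] 12.099789773484588
[551.49210566  36.19196508 112.17651027]
715
rect ((553.6295166015625, 216.54400634765625), (184.03329467773438, 126.74293518066406), 5.774730205535889)
plate 394 ((558.842041015625, 227.67298889160156), (174.93795776367188, 45.04898452758789), 4.8115339279174805)
post [508.82569339 -91.06997623  64.39279215] 62
-1.3960918915537184 1.4167
```

View pics/w1.png

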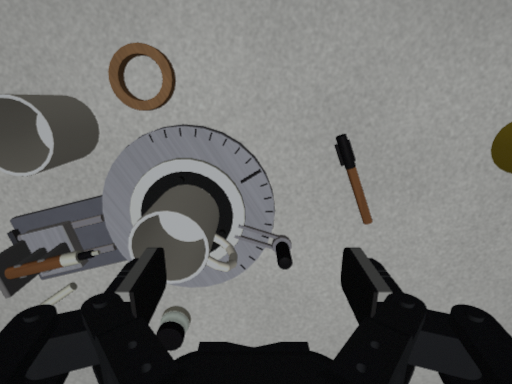

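Wrist view: long mark at about (251,176), fork slot at (262,236), post top (285,265), base circle centred near (188,205). The lever must go counter-clockwise, up in this image, toward the mark.

Run:
```python
from h import *
from scipy.optimize import least_squares
d=dict(np.load('pics/d0.npz'));w=dict(np.load('pics/w1.npz'))
def fit(c,seed,z,rr,flip):
    im=c['image'].astype(int); m=((im[...,0]-im[...,2])>8).astype(np.uint8)
    m=cv2.morphologyEx(m,cv2.MORPH_OPEN,np.ones((3,3)))
    ys,xs=np.nonzero(m); Q=np.array([onz(c,u,v,z) for u,v in zip(xs,ys)])[:,:2]
    # outermost mask point in each direction
    C=np.array(seed,float)
    for _ in range(6):
        rel=Q-C;r=np.hypot(*rel.T);a=np.degrees(np.arctan2(rel[:,1],rel[:,0]));k=r<130;E=[]
        for b in range(-180,180,3):
            if 60<b<120: continue
            s=k&(a>=b)&(a<b+3)
            if s.any(): i=np.argmax(np.where(s,r,0)); E.append(Q[i])
        E=np.array(E); f=lambda p:np.hypot(*(E-p[:2]).T)-p[2]
        sol=least_squares(f,[*C,rr],loss='soft_l1',f_scale=1.5).x; C=sol[:2]
    print('circle',sol.round(1),len(E),np.median(abs(f(sol))).round(2)); return C
Cw=fit(w,[551,36],20,116,0);Cd=fit(d,[551,36],20,116,0)
# long mark by dark pixels
im=w['image'];g=cv2.cvtColor(im,cv2.COLOR_BGR2GRAY)
sub=np.zeros_like(g);sub[163:190,236:266]=1
n,l,st,ce=cv2.connectedComponentsWithStats(((g<60)&(sub>0)).astype(np.uint8))
print(st.tolist(),ce.round(1).tolist())
i=1+np.argmax(st[1:,4]);M=onz(w,*ce[i],22);print('mark',M, 'r',np.hypot(*(M[:2]-Cw)))
# rail edges
B=[onz(d,u,v,16) for u,v in((229,250),(225.2,295.2),(263.3,250),(260.5,295.7))]
print(np.round(B,0).tolist()); print([np.degrees(np.arctan2(*(B[j+1]-B[j])[:2])) for j in(0,2)])
print('slot',onz(w,262,236,22),'post top w',onz(w,284,244,35),onz(w,285,263,80))
cv2.imwrite('pics/c2.png',cv2.resize(im[110:300,90:310],None,fx=3,fy=3,interpolation=cv2.INTER_CUBIC))
```

```text
circle [552.   28.8 110.8] 71 2.79Traceback (most recent call last):
  File "<stdin>", line 19, in <module>
  File "<stdin>", line 17, in fit
    return func(*args, **kwargs)
    vector_fun = VectorFunction(
        fun_wrapped,
    ...<6 lines>...
        workers=workers
    )
    self._update_fun()
    ~~~~~~~~~~~~~~~~^^
    self.f = self.fun_wrapped(xp_copy(self.x))
             ~~~~~~~~~~~~~~~~^^^^^^^^^^^^^^^^^
    return np.atleast_1d(self.fun(x))
                         ~~~~~~~~^^^
    return self.f(x, *self.args, **self.kwargs)
           ~~~~~~^^^^^^^^^^^^^^^^^^^^^^^^^^^^^^
  File "<stdin>", line 16, in <lambda>
ValueError: operands could not be broadcast together with shapes (0,) (2,)
```

Run:
```python
from h import *
from scipy.optimize import least_squares
d=dict(np.load('pics/d0.npz'));w=dict(np.load('pics/w1.npz'))
E=np.array([onz(w,u,v,20)[:2] for u,v in((103,205),(188,124),(275,205),(250,143),(128,148),(249,262),(200,287))])
f=lambda p:np.hypot(*(E-p[:2]).T)-p[2]
sol=least_squares(f,[550,30,116]).x;print('circle',sol.round(1),f(sol).round(1));Cw=sol[:2]
im=w['image'];g=cv2.cvtColor(im,cv2.COLOR_BGR2GRAY)
sub=np.zeros_like(g);sub[163:190,236:266]=1
n,l,st,ce=cv2.connectedComponentsWithStats(((g<60)&(sub>0)).astype(np.uint8))
i=1+np.argmax(st[1:,4]);M=onz(w,*ce[i],22);print(st.tolist(),ce[i],'mark',M, 'r',np.hypot(*(M[:2]-Cw)))
B=[onz(d,u,v,16) for u,v in((229,250),(225.2,295.2),(263.3,250),(260.5,295.7))]
print(np.round(B,0).tolist()); print([np.degrees(np.arctan2(*(B[j+1]-B[j])[:2])) for j in(0,2)])
# rail from wrist
B=[onz(w,u,v,16) for u,v in((50,212),(103,198),(80,265),(125,258))]; print(np.round(B,0).tolist())
print('slot',onz(w,262,236,31),'disc',onz(w,283,243,35),'top',onz(w,285,263,80))
cv2.imwrite('pics/c2.png',cv2.resize(im[115:300,0:310],None,fx=2.55,fy=2.55,interpolation=cv2.INTER_CUBIC))
```

```text
circle [555.5  26.  115.2] [ 1.3 -1.3 -1.5  5.8 -3.4 -4.9  3.9]
[[0, 0, 512, 384, 196543], [258, 163, 1, 1, 1], [241, 169, 20, 14, 57], [263, 170, 1, 1, 1], [264, 172, 1, 1, 1], [261, 184, 5, 2, 5]] [250.22807018 175.64912281] mark [604.52345021 -54.40175941  22.        ] r 94.2112443649805
[[572.0, 150.0, 16.0], [534.0, 283.0, 16.0], [476.0, 120.0, 16.0], [443.0, 256.0, 16.0]]
[np.float64(-15.760182199307232), np.float64(-13.495314857333279)]
[[552.0, 218.0, 16.0], [572.0, 143.0, 16.0], [470.0, 191.0, 16.0], [482.0, 125.0, 16.0]]
slot [523.57899006 -70.07507921  31.        ] disc [515.26340925 -98.08246388  35.        ] top [511.52091051 -96.39323335  80.        ]
```

View pics/c2.png

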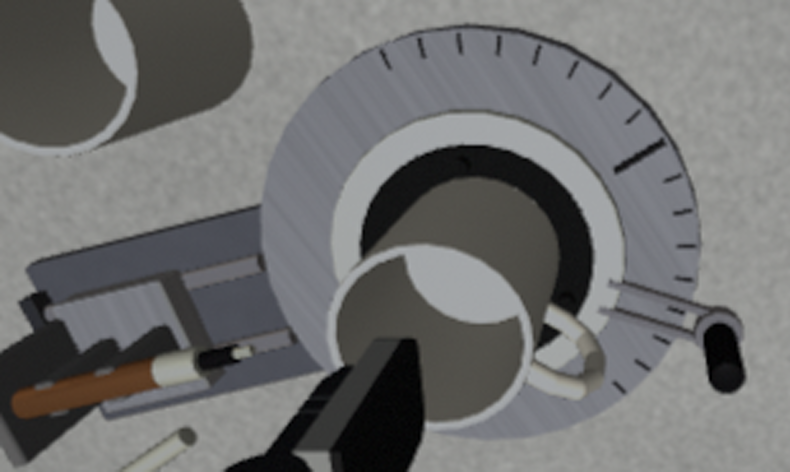

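Crop: mark line runs from (241,182) to (260,171.5) in full-image pixels; fork bars and disc end at (282,243), post leaning right due to perspective. Rail heads about 14.5° off +y toward −x. I'll refine the centre, then push with closed fingers, stopping short of the mark.

```bash
cat >> h.py <<'E'
er=lambda t:np.array([np.cos(t),np.sin(t)]); et=lambda t:np.array([-np.sin(t),np.cos(t)])
ang=lambda p,C:np.arctan2(p[1]-C[1],p[0]-C[0])
def pose(C,t,back,z=57,r=134):  # tool x along the direction of push
    p=np.array(C)+r*er(t)-back*et(t); return [*p,z],R(t+np.pi/2)
E
python3 - <<'E'
from h import *
from scipy.optimize import least_squares
w=dict(np.load('pics/w1.npz'))
px=((188.2,124.8),(102.7,199.3),(274.5,207.2),(251,154.2),(196,286.8),(251,266),(125.5,152.3))
E=np.array([onz(w,u,v,20)[:2] for u,v in px])
f=lambda p:np.hypot(*(E-p[:2]).T)-p[2]
s=least_squares(f,[550,30,116]).x;print(s.round(1),f(s).round(1));C=s[:2]
a,b=onz(w,241.2,182,22)[:2],onz(w,260,171.5,22)[:2]
M=(a+b)/2;tm=ang(M,C);print('mark',a,b,'r',np.hypot(*(a-C)),np.hypot(*(b-C)),'ang',np.degrees(tm),'line',np.degrees(np.arctan2(*(b-a)[::-1])))
P=(onz(w,282,243,35)[:2]+np.array([511.5,-95]))/2; tp=ang(P,C);print('post',P,np.hypot(*(P-C)),np.degrees(tp))
assert np.hypot(*(P-C))>125 and np.hypot(*(P-C))<139 and abs(s[2]-116)<3
np.savez('geo.npz',C=C,tm=tm,tp=tp)
for t in np.linspace(tp,tm,6): print(inverse_kinematics(*pose(C,t,20)))
clamp()
p,o=pose(C,tp,45); movep([p[0],p[1],200],o); movel(p,o)
te=tm-np.radians(9)
for t in [tp]+list(np.linspace(tp,te,6)[1:]):
    p,o=pose(C,t,20.5); print(movel(p,o,60,guard=15),read_state()['ft_force'].round(1) if hasattr(read_state()['ft_force'],'round') else read_state()['ft_force'])
w=snap('wrist','w2');print(read_state()['time'])
E
```

```text
[551.8  27.1 114.9] [ 1.8  1.2 -0.8  0.1  0.1  0.1 -2.6]
mark [596.03953736 -42.67876398] [610.01081905 -66.9462951 ] r 82.57176727400419 110.55459864187904 ang -57.974566646002536 line -60.07014292778975
post [513.38100287 -95.87372177] 128.79691299449038 -107.36380097933171
[-0.13897095  0.63006159  0.28561301  2.0599312  -0.35513307  0.49770582
 -1.46485715]
[-0.10847094  0.65050702  0.26589932  2.000455   -0.32009845  0.5302359
 -1.31794893]
[-0.0851864   0.67206719  0.24445269  1.93898144 -0.28587619  0.56374039
 -1.17794825]
[-0.06836798  0.69406368  0.22113343  1.87716755 -0.25212523  0.59730381
 -1.04403881]
[-0.05725572  0.71585842  0.19588007  1.81656537 -0.2184997   0.63012973
 -0.91537755]
[-0.05113334  0.73685341  0.16870532  1.75863799 -0.18471233  0.66151056
 -0.79112707]
False [0.1 0.7 0.3]
False [-0.7  1.   0.4]
False [-0.7 -0.7  0.4]
False [ 0.1 -0.4 -0.2]
False [ 0.1 -0.2  0.1]
False [ 0.6  0.1 -0.3]
6.9333
```

View pics/w2.png

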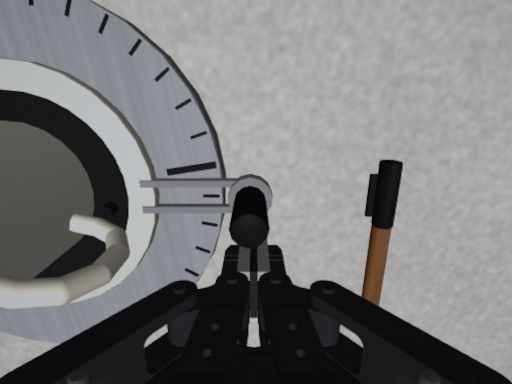

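The post is being pushed by the fingertips. The slot midline lies at row ≈196, between bars at rows 184 and 209; the long mark runs (167,171)–(216,165), still a little ahead.

```bash
cat >> h.py <<'E'
def bars(c,cols,r0,r1):
    g=cv2.cvtColor(c['image'],cv2.COLOR_BGR2GRAY).astype(float)
    return g[r0:r1,cols].mean(1).round(0)
E
python3 - <<'E'
from h import *
g=np.load('geo.npz');C=g['C'];w=dict(np.load('pics/w2.npz'))
a,b=onz(w,167,171,22)[:2],onz(w,216,165,22)[:2]
s1,s2=onz(w,150,196.5,31)[:2],onz(w,225,197,31)[:2]
print(a,b,s1,s2,[np.hypot(*(q-C)) for q in(a,b,s1,s2)])
tm=ang((a+b)/2,C);ts=ang((s1+s2)/2,C)
print(np.degrees([tm,ts,tm-ts,g['tm']]),'dirs',np.degrees([np.arctan2(*(b-a)[::-1]),np.arctan2(*(s2-s1)[::-1])]))
te=float(g['tm'])-np.radians(9)
rem=tm-ts; assert 0.05<rem<0.25
t=te+rem-np.radians(1.0)
for tt in (te+(t-te)/2,t): p,o=pose(C,tt,20.5); print(movel(p,o,40,guard=15))
np.savez('geo2.npz',C=C,t=t)
w=snap('wrist','w3');print(read_state()['time'])
cv2.imwrite('pics/c3.png',cv2.resize(w['image'][130:260,120:290],None,fx=4,fy=4,interpolation=cv2.INTER_CUBIC))
E
```

```text
[596.99505924 -41.80451299] [611.84900895 -67.64768859] [581.49849273 -38.96613649] [598.244338   -79.55666734] [np.float64(82.35504954468816), np.float64(112.12487663948065), np.float64(72.38446722777779), np.float64(116.28032660355777)]
[-57.24972247 -66.20944744   8.95972497 -57.97456665] dirs [-60.11089001 -67.58113684]
False
False
7.75
```

View pics/c3.png

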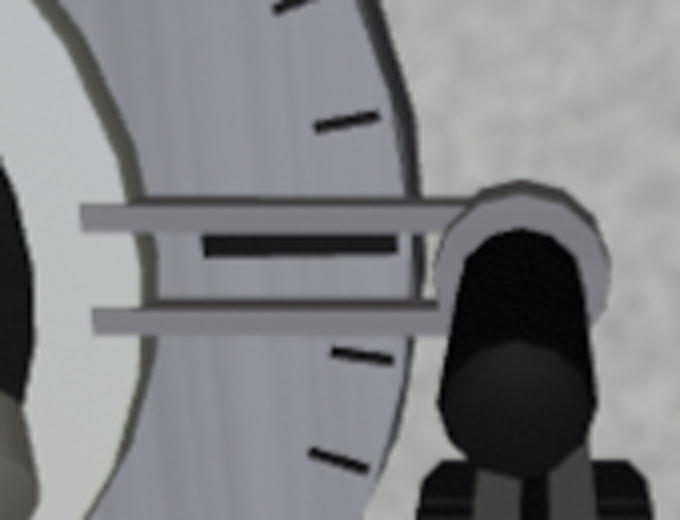

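Crop: the mark (row ≈245) sits in the slot between bar edges at rows 230 and 308 at bar-top height. With parallax still to account for, compute the remainder.

Run:
```python
from h import *
g=np.load('geo2.npz');C=g['C'];t=float(g['t']);w=dict(np.load('pics/w3.npz'))
f=lambda x,y,z:onz(w,120+(x+.5)/4-.5,130+(y+.5)/4-.5,z)[:2]
M=f(300,245,22);S0=f(300,230,31);S1=f(300,308,31);S=(S0+S1)/2;u=et(t)
print('slot width',(S0-S1)@u,'mark-slot',(M-S)@u,'mark w',(f(300,235,22)-f(300,256,22))@u,[np.hypot(*(q-C)) for q in(M,S)])
dt=(M-S)@u/100; print('deg',np.degrees(dt))
assert abs(dt)<.06
if dt>0:
    t+=dt; p,o=pose(C,t,20.5); movel(p,o,30,guard=15)
p,o=pose(C,t,30); movel(p,o)
w=snap('wrist','w4'); np.savez('geo2.npz',C=C,t=t)
cv2.imwrite('pics/c4.png',cv2.resize(w['image'][110:240,120:290],None,fx=4,fy=4,interpolation=cv2.INTER_CUBIC))
```

```text
slot width 12.013647480625925 mark-slot 0.9969391544920255 mark w 3.3658927295695906 [np.float64(97.01234802960543), np.float64(98.60209520088694)]
deg 0.5712040598373381
```

View pics/c4.png

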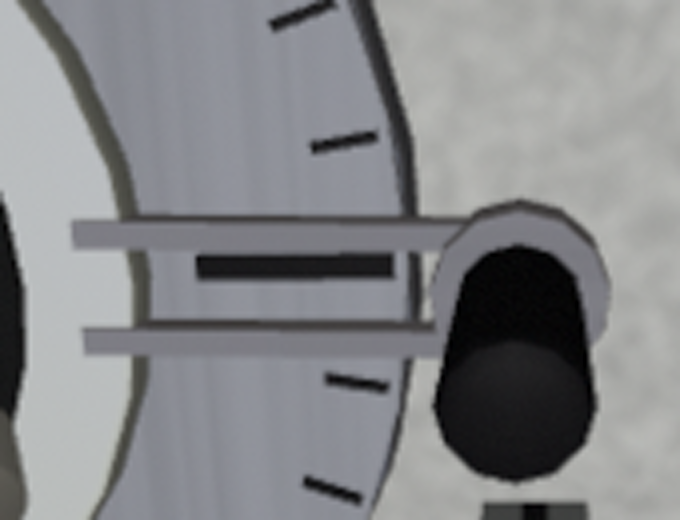

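Run:
```python
from h import *
g=np.load('geo2.npz');C=g['C'];t=float(g['t']);w=dict(np.load('pics/w4.npz'));u=et(t)
f=lambda x,y,z:onz(w,120+(x+.5)/4-.5,110+(y+.5)/4-.5,z)[:2]
M=f(295,266,22);S0=f(295,248,31);S1=f(295,324.5,31)
print('w4: width',(S0-S1)@u,'mark-slot',(M-(S0+S1)/2)@u)
p,o=pose(C,t,35); movel(p,o); movel([p[0],p[1],170],o)
q=C+100*er(t)-77*u; movel([*q,150],o)
w=snap('wrist','w5')
c=np.linalg.inv(w['cam_to_world'])@np.array([*(C+100*er(t)),22,1]);uu=w['cx']-w['fx']*c[0]/c[2];vv=w['cy']+w['fy']*c[1]/c[2];print(uu,vv,read_state()['time'])
x0,y0=int(uu)-50,int(vv)-40;x0=max(x0,0);y0=min(y0,304);print(x0,y0)
cv2.imwrite('pics/c5.png',cv2.resize(w['image'][y0:y0+80,x0:x0+100],None,fx=7,fy=7,interpolation=cv2.INTER_CUBIC))
```

```text
w4: width 11.417118927897297 mark-slot 0.7951684689224463
253.9683521372733 99.43009421694363 10.0333
203 59
```

View pics/c5.png

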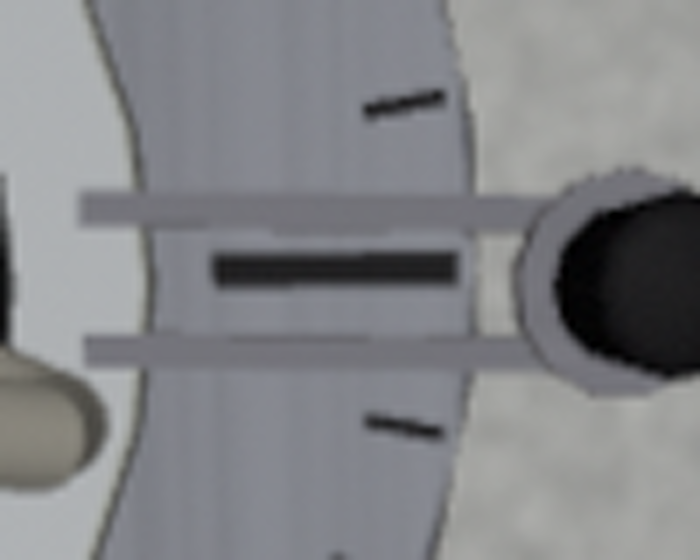

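Overhead crop: slot edges at rows ≈230 and 338, mark centred at ≈270, so the mark is still slightly ahead. I'll measure subpixel profiles.

Run:
```python
from h import *
g=np.load('geo2.npz');C=g['C'];t=float(g['t']);w=dict(np.load('pics/w5.npz'));u=et(t)
G=w['image'].astype(int)
for c0,c1 in((236,250),(252,266)): 
    print([int(v) for v in G[80:118,c0:c1].sum(2).mean(1)])
c=0.5*(203+240); f=lambda v,z:onz(w,203+(340+.5)/7-.5,59+(v+.5)/7-.5,z)[:2]
E=[f(v,31) for v in(193,229.5,337.5,369)];M=f(270,22)
k=[e@u for e in E];print('bar w',k[0]-k[1],k[2]-k[3],'slot',k[1]-k[2],'mark-slot',M@u-(k[1]+k[2])/2,'mark-fork',M@u-(k[0]+k[3])/2)
```

```text
[409, 409, 410, 409, 409, 404, 381, 352, 352, 353, 352, 359, 385, 410, 366, 217, 100, 102, 101, 188, 334, 409, 409, 409, 409, 410, 379, 326, 353, 353, 353, 369, 402, 410, 409, 409, 408, 409]
[410, 411, 411, 410, 411, 411, 392, 351, 351, 351, 351, 359, 385, 411, 355, 170, 102, 101, 102, 215, 361, 410, 410, 410, 410, 409, 389, 347, 351, 352, 352, 368, 401, 409, 409, 408, 408, 400]
bar w 4.031704394569033 3.6150839231548844 slot 12.163338881607217 mark-slot 1.6030587914478929 mark-fork 1.3947485557407617
```

Run:
```python
from h import *
g=np.load('geo2.npz');C=g['C'];t=float(g['t'])
p,o=pose(C,t,35); movel([p[0],p[1],170],o); movel(p,o)
t+=0.0145
p,o=pose(C,t,20.5); movel(p,o,30,guard=15); p,o=pose(C,t,35); movel(p,o); movel([p[0],p[1],170],o)
u=et(t); q=C+100*er(t)-77*u; movel([*q,150],o)
w=snap('wrist','w6'); np.savez('geo2.npz',C=C,t=t); G=w['image'].astype(int)
for c0,c1 in((236,250),(252,266)): print([int(v) for v in G[80:118,c0:c1].sum(2).mean(1)])
print(read_state()['time'])
```

```text
[409, 409, 409, 409, 409, 391, 352, 352, 352, 352, 345, 358, 410, 410, 410, 410, 345, 115, 102, 101, 100, 260, 409, 409, 409, 384, 334, 354, 353, 354, 364, 392, 410, 410, 410, 410, 410, 410]
[412, 411, 411, 411, 411, 392, 351, 351, 351, 351, 343, 359, 411, 411, 411, 411, 353, 158, 102, 103, 103, 228, 374, 410, 410, 383, 334, 352, 352, 352, 362, 392, 410, 409, 409, 409, 409, 409]
13.9
```

Slot middle at about row 98.2, mark at 98.75: within about 0.5 mm (0.3°) of centred. Now the carriage.

Run:
```python
from h import *
g=np.load('geo2.npz');C=g['C']
a=np.radians(90+14.3); d=er(a); o=R(a); P=lambda r,z:[*(C+r*d),z]
print(P(224,70),[inverse_kinematics(P(r,56),o) is not None for r in(262,182)])
s=read_state()['eef_pos']; movel([s[0],s[1],235]); movep(P(264,235),o)
w=snap('wrist','w7'); Q=cloud(w).reshape(-1,3); rel=Q[:,:2]-C; n=et(a)
r=rel@d; l=rel@n
m=(Q[:,2]>40)&(Q[:,2]<110)&(r>200)&(r<240)&(abs(l)<60)
print('plate r,l range',np.percentile(r[m],[1,50,99]).round(1),np.percentile(l[m],[1,50,99]).round(1),m.sum())
m=(Q[:,2]>10)&(Q[:,2]<34)&(r>150)&(r<260)&(abs(l)<80)
for r0 in(140,215,235):
    k=(Q[:,2]>9)&(Q[:,2]<34)&(r>r0)&(r<r0+15)&(abs(l)<80); print(r0,np.percentile(l[k],[1,99]).round(1) if k.any() else 0)
cv2.imwrite('pics/w7b.png',w['image']); print(read_state()['time'])
```

```text
[np.float64(496.49109796696047), np.float64(244.11331990735604), 70] [True, True]
plate r,l range [202.9 218.7 219.6] [-31.   -1.3  29.3] 1366
140 [-50.9  48.5]
215 [-50.4  78.3]
235 [-49.4  78.9]
16.1
```

View pics/w7b.png

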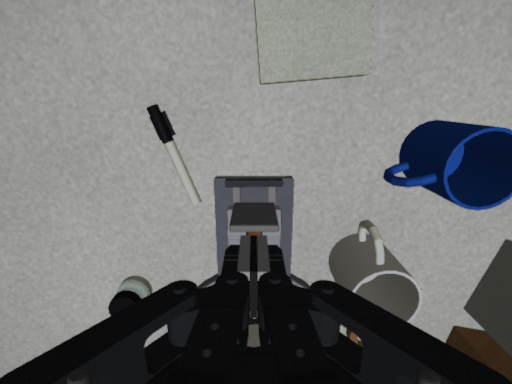

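Wrist view: the rail is vertical in the image, with the plate centred at (254,215); pen, spare mug and jar are clear of the path. Descend behind the plate and push to the stop.

Run:
```python
from h import *
g=np.load('geo2.npz');C=g['C']
a=np.radians(104.3); d=er(a); o=R(a); P=lambda r,z:[*(C+r*d),z]
F=lambda:np.round((np.array(read_state()['ft_force'])[:2]@d),1)
movel(P(264,57),o); print('f0',F())
movel(P(238,57),o,60,guard=10)
hit=movel(P(190,57),o,40,guard=10); print('hit',hit,(np.array(read_state()['eef_pos'])[:2]-C)@d,F())
if not hit:
    hit=movel(P(172,57),o,20,guard=10); print('hit',hit,(np.array(read_state()['eef_pos'])[:2]-C)@d,F())
wait(0.2);print(F(),read_state()['time'])
```

```text
f0 -1.3
hit False 190.0631291715305 0.3
hit True 186.35269926644423 1.5
2.0 20.0
```

Run:
```python
from h import *
g=np.load('geo2.npz');C=g['C']
a=np.radians(104.3); d=er(a); n=et(a); o=R(a); P=lambda r,z:[*(C+r*d),z]
rr=lambda:((np.array(read_state()['eef_pos'])[:2]-C)@d).round(2)
for gd in (12,20):
    print(movel(P(172,57),o,15,guard=gd),rr(),np.round(read_state()['ft_force'],1))
print(movel(P(200,57),o,60)); movel(P(262,57),o); movel(P(262,235),o)
w=snap('wrist','w8'); Q=cloud(w).reshape(-1,3); rel=Q[:,:2]-C; r=rel@d;l=rel@n
m=(Q[:,2]>60)&(Q[:,2]<110)&(r>140)&(r<240)&(abs(l)<40); print(np.percentile(r[m],[1,50,90,99]).round(1),m.sum())
s=snap('side','d8'); 
cv2.imwrite('pics/c8.png',cv2.resize(s['image'][150:310,170:330],None,fx=3.7,fy=3.7,interpolation=cv2.INTER_CUBIC)); print(read_state()['time'])
```

```text
True 186.45 [-0.8  1.4  4.9]
True 186.56 [-0.2  1.7  4.3]
FalseTraceback (most recent call last):
  File "<stdin>", line 9, in <module>
    return _quantile_unchecked(
        a, q, axis, out, overwrite_input, method, keepdims, weights)
    return _ureduce(a,
                    func=_quantile_ureduce_func,
    ...<5 lines>...
                    overwrite_input=overwrite_input,
                    method=method)
    r = func(a, **kwargs)
    result = _quantile(arr,
                       quantiles=q,
    ...<2 lines>...
                       out=out,
                       weights=wgt)
    slices_having_nans = np.isnan(arr[-1, ...])
                                  ~~~^^^^^^^^^
IndexError: index -1 is out of bounds for axis 0 with size 0
```

No views left, so I'll compare the clouds numerically, before and after, in the fixed cameras.

Run:
```python
from h import *
g=np.load('geo2.npz');C=g['C'];t=float(g['t'])
a=np.radians(104.3); d=er(a); n=et(a)
for nm,f0 in(('side','d0'),('scene','s0')):
    for c in(dict(np.load(f'pics/{f0}.npz')),snap(nm,f0+'end')):
        Q=cloud(c).reshape(-1,3); rel=Q[:,:2]-C; r=rel@d;l=rel@n
        m=(Q[:,2]>60)&(Q[:,2]<102)&(r>150)&(r<240)&(abs(l)<30)
        po=(Q[:,2]>45)&(Q[:,2]<84)&(abs(np.hypot(*rel.T)-132)<16)&(rel[:,1]<-60)
        mg=(Q[:,2]>90)&(Q[:,2]<130)&(np.hypot(*rel.T)<50)
        print(nm,'plate r',np.percentile(r[m],[10,50,90,98]).round(1),'post deg',np.degrees(np.arctan2(*rel[po].mean(0)[::-1])) if po.any() else None,'mug top mean',Q[mg].mean(0).round(1))
print(np.degrees(t),read_state()['time'],read_state()['eef_pos'])
```

```text
side plate r [165.7 216.1 220.4 220.9] post deg -109.90585454238953 mug top mean [553.1  29.5 111.7]
side plate r [175.1 175.9 177.2 177.5] post deg None mug top mean [nan nan nan]
scene plate r [160.  195.2 215.3 215.8] post deg -106.08628487921092 mug top mean [560.5  26.5 111.1]
scene plate r [152.9 169.  171.8 172.3] post deg -54.94557846150605 mug top mean [560.7  28.3 111.1]
-57.61284881013161 23.1917 [486.86817234 280.83241871 234.34948777]<stdin>:10: RuntimeWarning: Mean of empty slice.
  ret = um.true_divide(
```

Run:
```python
from h import *
g=np.load('geo2.npz');C=g['C'];a=np.radians(104.3); d=er(a); n=et(a)
for f in('d0','d0end','s0','s0end','w7','w8'):
    Q=cloud(dict(np.load(f'pics/{f}.npz'))).reshape(-1,3); rel=Q[:,:2]-C; r=rel@d;l=rel@n
    k=(Q[:,2]>22)&(Q[:,2]<32)&(r>225)&(r<262)&(abs(l)<40)
    m=(Q[:,2]>60)&(Q[:,2]<102)&(r>150)&(r<228)&(abs(l)<22)
    q=lambda x,p:np.percentile(x,p).round(1) if len(x) else None
    print(f,'bar',k.sum(),q(r[k],[2,50,98]),'plate',m.sum(),q(r[m],[50,98]))
G={f:cv2.cvtColor(np.load(f'pics/{f}.npz')['image'],cv2.COLOR_BGR2GRAY) for f in('w7','w8')}
for f in G: print(f,G[f][170:250,238:246].mean(1).astype(int).tolist())
```

```text
d0 bar 120 [225.7 242.9 247.9] plate 286 [214.8 220.9]
d0end bar 125 [226.8 243.3 248.3] plate 39 [176.  177.6]
s0 bar 51 [226.1 238.4 242.7] plate 173 [191.2 215.9]
s0end bar 46 [226.8 238.4 242.4] plate 78 [170.5 172.3]
w7 bar 540 [226.  241.7 246.2] plate 913 [218.7 219.5]
w8 bar 547 [226.  241.6 246.2] plate 0 None
w7 [163, 164, 161, 158, 158, 143, 85, 47, 46, 24, 37, 52, 51, 51, 51, 52, 54, 70, 89, 89, 89, 90, 90, 90, 89, 89, 89, 89, 90, 90, 91, 87, 68, 39, 39, 39, 39, 40, 40, 40, 40, 39, 40, 40, 40, 40, 40, 40, 40, 40, 40, 40, 40, 40, 48, 74, 98, 108, 107, 104, 101, 104, 123, 133, 128, 107, 80, 80, 80, 76, 76, 76, 76, 76, 69, 53, 49, 49, 50, 51]
w8 [163, 162, 160, 157, 158, 137, 61, 46, 47, 23, 36, 54, 50, 50, 51, 51, 57, 75, 90, 91, 91, 91, 91, 91, 91, 91, 91, 91, 91, 91, 91, 91, 91, 92, 92, 91, 92, 92, 92, 92, 92, 92, 92, 92, 92, 92, 92, 92, 92, 92, 92, 92, 93, 93, 93, 93, 93, 93, 94, 94, 94, 94, 94, 94, 86, 62, 51, 52, 52, 53, 53, 53, 52, 53, 52, 49, 50, 49, 50, 51]
```

The gap from bar end to plate is 70.1–70.7 mm in both views, against 71 mm expected at the stop, so the carriage is fully in (it began about 6 mm in). The lever was verified after its last push and has not been touched since.

```bash
python3 -c "
from workcell import *
print(finish_job())"
```

```text
the job is handed in; nothing more can be done
None
```

I handed the job in at about 23 s: the long mark lies within about 0.5 mm of the slot's middle, the pen carriage was then pushed to its stop, and nothing I measured suggests the mug or anything else was touched.

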